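# Hang the arch gauge on its latch peg and log the use

### The job

The check is done, so put the arch gauge away: take the plate with the ring eye on its top edge out of the slotted rack and hang it by that eye on the steel peg of the stand, pushing it in past the hanging flap so that the flap lifts and falls closed behind it, and let it hang free. Then log the use: swing the counter's sprung lever all the way to its stop and let it spring back home. Leave the other gauges and the loose rings where they are.

Things in the scene. Friction and masses are not known exactly. Their poses are not given: they have to be found in the camera images.
- gauge_eye (a point): Centre of the ring eye of the arch gauge, the only gauge with an eye: 8 mm round bar, hole 28 mm, outside 44 mm, standing on the middle of the plate's top edge, its centre 20 mm above that edge and 70 mm above the plate's lower edge. Axes: x along the plate's length, y through its thickness (the axis of the eye's hole), z up. Both faces and both ends are alike.
- gauge_grip_a (a point): Good place to grip the arch gauge from above, across its thickness. The gauge is an aluminium plate 200 mm long, 8 mm thick, 50 mm high, about 0.16 kg, an 80 mm wide arch cut in its lower edge. This point: 82 mm from the eye along the gauge's +x, 36 mm below the eye's centre, 16 mm below the top edge.
- gauge_grip_b (a point): The same at the gauge's other end, 82 mm from the eye along its -x.
- rack: Fixed grey plastic rack, 120 mm (its x) by 200 mm (its y), 35 mm high; origin at the centre of its underside. Three slots along its x at y = -70, 0 and 70 mm, each 10 mm wide, open at the ends, 25 mm deep, floor at 10 mm. A gauge stands upright on its lower edge in each, its ends jutting out of the rack; which is where varies.
- vee_gauge: Another plate gauge in the rack: 200 x 8 x 58 mm, V notch below, no eye. Origin at the centre of its lower edge. Stays in its slot.
- slot_gauge: Another plate gauge in the rack: 160 x 8 x 50 mm, no eye. Origin at the centre of its lower edge. Stays in its slot.
- peg_tip (a point): Free end, on the axis, of a level round steel peg, 10 mm in diameter, 190 mm above the table, that juts 121 mm from a fixed grey column 40 mm wide, 252 mm high. The stand's axes: the peg points along -x, so the eye is pushed on along +x; z up. A bar 14 mm wide over the peg, its underside 45 mm above the peg's axis, runs from the column to 18 mm short of the tip and carries the flap.
- peg_seat (a point): Point on the peg's axis 76 mm in from the tip (axes as at peg_tip), where the eye should hang: about the middle of the 95 mm between the flap and the column. Hanging, the eye's centre lies about 9 mm below the peg's axis.
- flap (a joint): Gravity flap (rad), a steel plate hinged 42 mm above the peg's axis and 26 mm in from the tip. 0 = hanging straight down across the way on, cannot swing outwards; grows to 1.35 swinging up towards the column. The eye's top, pushed along the peg, lifts it (0.7 to 1.0 rad); it drops back once the whole eye is past its lifted edge, some 30 mm inside the hinge.
- flap_edge (a point): Middle of the lower edge of the flap (26 mm wide, 35 mm long, 2.5 mm thick, 30 g); closed, it is 2 mm above the peg.
- counter_pivot (a point): Axis of the counter's lever, at the lever's height, 60 mm above the table. The counter is a fixed grey block 70 x 58 x 55 mm with a row of number windows on its front (-x) face, on a steel plate 100 x 85 mm. Axes are the counter's: x to its back, z up.
- lever_post (a point): Middle of the upright steel post (12 mm diameter, from 60 to 88 mm above the table; this point at 78 mm) at the end of the counter's lever, 60 mm from the pivot, in front of the block. It can be pushed round from the side with closed fingertips.
- lever (a joint): Counter lever (rad), turning about the vertical axis, counter-clockwise seen from above. 0 = home: the arm points 0.45 rad from the counter's -x towards its +y. 0.9 = the stop: 0.45 rad to the other side (towards the counter's -y). A spring brings it back: about 0.8 N at the post at home, 2.6 N at the stop.
- clutch_ring: Machined aluminium ring lying alone, 106 mm outside, 22 mm high; origin at the centre of its underside; bystander.
- ring_low: Lower of a stack of two such rings, 24 mm high each; bystander.
- ring_high: Upper of the stack; bystander.
There are look-alikes about, which are no part of the job. Leave any pink look-alike of the part that bears counter_pivot alone.

How it is judged:
By the outcome, as a careful person would: the job done as asked, in the order asked, and still so for the second after the job is handed in, with the robot touching nothing.
It also fails if it takes over 56 s, if anything falls off the work surface, if the arm or the gripper's body presses on something with over 40 N, if the wrist force passes 120 N, or if a joint passes its speed limit or range.

### The arm

A 6-joint arm with a two-finger parallel gripper is mounted at the origin on the work surface. World frame = base frame: x ahead of the robot, y to its left, z up, the work surface at z = 0. Lengths are in m, angles in degrees, forces in N, time in s.
With the tool pointing down it reaches from about 0.325 to 0.85 m from the base axis. Payload 15.5 kg.
Tool frame: the origin (TCP) lies midway between the tips of the shut fingers; the grasp point (between the pads) lies 19 mm behind it; z points along the fingers, y is the line along which they close (so a half turn about z gives the same grasp; the last joint's range is limited). The gripper opens to 91 mm and grips with 3 to 60 N. Pads are 32 mm wide; open, the fingers measure 118 mm over their backs; the gripper's body (76 mm by 178 mm) begins 60 mm behind the grasp point.
Start: joints at [59.616, 28.281, 77.091, -0, 74.628, -5.472], TCP at [0.263, 0.567, 0.214] pointing down, gripper open.
Joint ranges: [-166.48, 166.48], [-47.26, 123.95], [12.59, 153.08], [-70.14, 250.14], [6.76, 159.57], [-176.63, 176.63]. Speed limits (degrees/s): [108.29, 108.29, 147.25, 172.46, 172.46, 172.46].

### API

Orientations are given as a 3x3 rotation matrix whose columns are the frame's x, y, z axes.
In Python, from bench import ctrl gives the robot as it stands. The module is installed in compiled form; this text tells all that it offers. Calls block until the motion is done:
- ctrl.goto(position, orientation): joint-space move of the TCP to a pose.
- ctrl.move_l(position, vel=0.15, ori=None, contact_N=None): straight line of the TCP; ori=None keeps the orientation; vel is the mean speed in m/s. With contact_N (N) it stops when the force on the tool has changed by that much, and returns True; else False.
- ctrl.movej(angles): joint-space move.
- ctrl.command_gripper(opening): opening from 0.0 (shut) to 1.0 (fully open); the grip force is fixed at half the most; returns when the fingers have stopped.
- ctrl.sleep(seconds).
- ctrl.ik(position, orientation): joint angles nearest the present ones, or None.
- ctrl.read_camera(name): name is "scene" or "top" or "wrist"; returns the picture (420x560x3 uint8, blue, green, red); there is no depth.
- ctrl.camera_params(name): a dict with "fx", "fy", "cx", "cy" (pixels), "pose" (4x4, takes a point from camera to world coordinates); the wrist camera has in their place "T_tool_cam" (4x4, takes a point from camera to tool coordinates, whose origin is the TCP and whose axes are the flange's). Camera axes: x right, y up, looking along -z (the intrinsics and any distortion apply to the point x, -y, -z); pixel columns grow to the right and rows downward; lengths in m; the calibration is good to about 2 mm. A picture is of the moment at which its call begins: read the wrist's pose just before it. camera_params takes no time and is no camera call.
A pose or a line that the arm cannot do raises ctrl.MotionError and nothing moves.
- ctrl.sign_off(): hands the job in; it is judged then, once.
Readings, each from a call of its own:
- ctrl.current_t(): time.
- ctrl.current_q(): joint angles.
- ctrl.current_dq(): joint speeds.
- ctrl.current_effort(): joint torques, N m.
- ctrl.current_tool_pos(): TCP position.
- ctrl.current_eef_rot(): TCP orientation.
- ctrl.current_contact_force(): force on the tool from outside, world axes, zero at the start.
- ctrl.current_wrist_torque(): the same for the moment, N m.
- ctrl.current_grip_width(): opening from 0.0 (shut) to 1.0 (fully open).
- ctrl.current_grasp_force(): force on a finger pad.
Only numpy, scipy, OpenCV 4.12 (cv2) and the standard library are available. Lean on these libraries where they do the work, as an engineer would, in place of code of your own. Each camera call takes 0.05 s, during which the arm holds its last target. There are 200 camera calls.

## Working session

There is one attempt and no reset: what is moved stays moved. The work goes in short steps, each a Python script; the robot and the scene stay as the last script left them, time stands still between calls to the robot, and variables do not carry over. Pictures are saved under pics/ and viewed, at most 13 in all, crops included, and the job is handed in when it is done.

```bash
mkdir -p pics
python3 - <<'E'
from bench import ctrl
import cv2,numpy as np
for n in("scene","top"):
    cv2.imwrite(f"pics/{n}0.png",ctrl.read_camera(n)); p=ctrl.camera_params(n); print(n,{k:(np.round(v,4).tolist()) for k,v in p.items() if not isinstance(v,str)})
print({k:np.round(v,4).tolist() for k,v in ctrl.camera_params("wrist").items() if not isinstance(v,str)})
cv2.imwrite("pics/wrist0.png",ctrl.read_camera("wrist"));print(ctrl.current_eef_rot(),ctrl.current_t())
E
```

```text
scene {'fx': 456.1506, 'fy': 456.1506, 'cx': 278.7362, 'cy': 213.6743, 'pose': [[-0.8159, -0.2977, 0.4957, 1.0225], [0.5782, -0.4247, 0.6966, 0.6854], [0.0031, 0.855, 0.5186, 0.6681], [0.0, 0.0, 0.0, 1.0]]}
top {'fx': 457.8445, 'fy': 457.8445, 'cx': 277.5836, 'cy': 208.0684, 'pose': [[0.0155, 0.9847, -0.1736, 0.3331], [-0.9997, 0.0116, -0.0236, -0.0267], [-0.0212, 0.1739, 0.9845, 1.2711], [0.0, 0.0, 0.0, 1.0]]}
{'fx': 310.7287, 'fy': 310.7287, 'cx': 275.8244, 'cy': 205.7592, 'T_tool_cam': [[0.0019, 0.9675, 0.2529, 0.07], [1.0, -0.0021, 0.0003, -0.0005], [0.0008, 0.2529, -0.9675, -0.1708], [0.0, 0.0, 0.0, 1.0]]}
[[-9.06950624e-01  4.21236681e-01 -4.73641329e-04]
 [ 4.21236936e-01  9.06950283e-01 -7.91645597e-04]
 [ 9.60989734e-05 -9.17498691e-04 -9.99999574e-01]] 0.15
```

View pics/scene0.png

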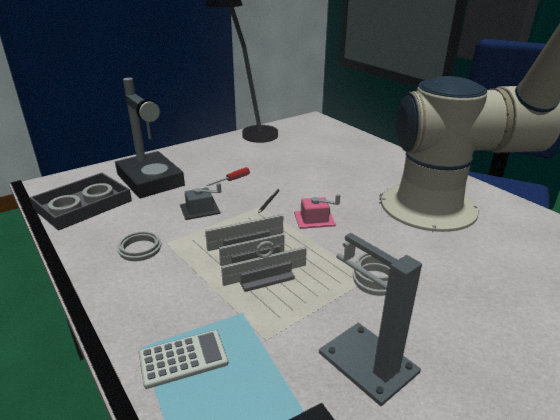

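View pics/top0.png

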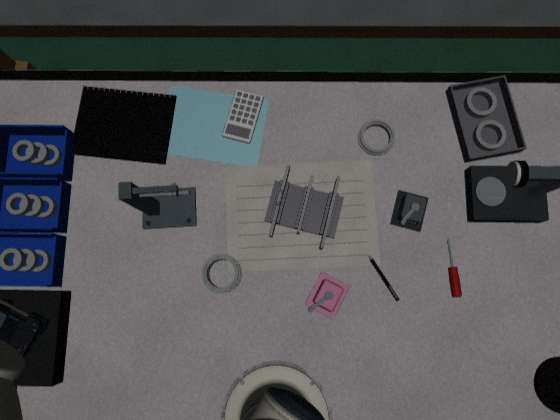

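The scene view shows the rack at about (255,255) with the eye near (265,248). The stand is at (385,310) with its peg tip near (340,262). The grey counter is at (200,200) and the pink look-alike at (315,212). In the top view the rack is at (303,208), the stand's peg runs from (125,190) to (188,190), and the counter is at (410,210). Next I'll zoom in.

Run:
```python
import cv2,numpy as np
t=cv2.imread("pics/top0.png");s=cv2.imread("pics/scene0.png")
r=lambda im,x,y,w,h,W,H:cv2.resize(im[y:y+h,x:x+w],(W,H),interpolation=cv2.INTER_CUBIC)
g=lambda im:np.clip(im.astype(float)*1.5,0,255).astype(np.uint8)
a=np.hstack([r(t,255,150,100,100,400,300+100)[:300],r(t,110,165,100,75,400,300)])
b=np.hstack([r(s,195,210,120,90,400,300),r(s,320,225,100,75,400,300)])
a[:, :400]=r(t,255,160,100,75,400,300) 
cv2.imwrite("pics/z1.png",g(np.vstack([a,b])))
```

```text
(no output)
```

View pics/z1.png

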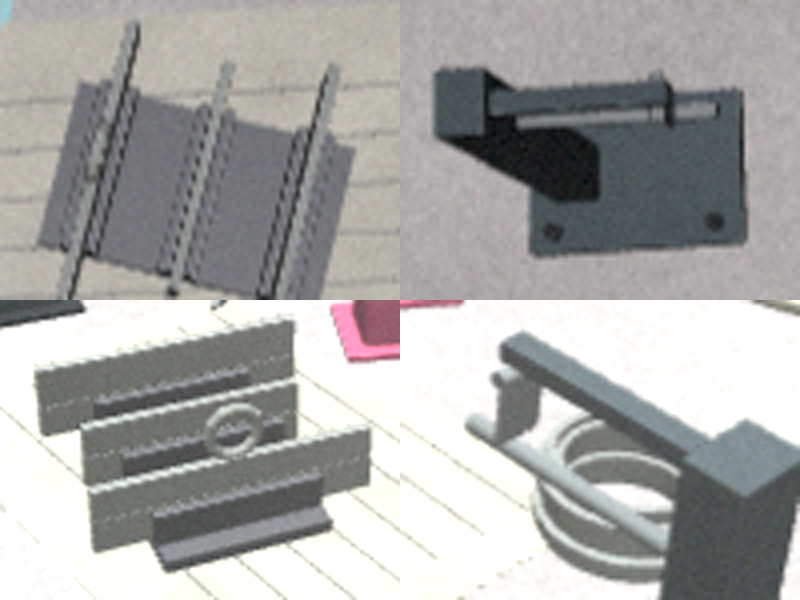

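The eye belongs to the front gauge in the scene view, which is the leftmost in the top view. It is at about (265,249.6) in scene and (279,201) in top. The peg tip is at about (339,256) in scene and (189.5,192.5) in top. I'll triangulate these.

```bash
cat > h.py <<'E'
from bench import ctrl
import numpy as np, cv2
def ray(name,u,v,pose=None):
    p=ctrl.camera_params(name); T=np.array(p["pose"]) if pose is None else pose
    d=np.array([(u-p["cx"])/p["fx"],-(v-p["cy"])/p["fy"],-1.]); return T[:3,3],T[:3,:3]@d
def onz(name,u,v,z,pose=None):
    o,d=ray(name,u,v,pose); return o+d*(z-o[2])/d[2]
def wpose():
    T=np.eye(4);T[:3,:3]=ctrl.current_eef_rot();T[:3,3]=ctrl.current_tool_pos()
    return T@np.array(ctrl.camera_params("wrist")["T_tool_cam"])
def tri(rs):
    A=np.zeros((3,3));b=np.zeros(3)
    for o,d in rs:
        d=d/np.linalg.norm(d);M=np.eye(3)-np.outer(d,d);A+=M;b+=M@o
    return np.linalg.solve(A,b)
def down(yx): # tool x along unit horizontal dir
    x=np.array([yx[0],yx[1],0.]);x/=np.linalg.norm(x);z=np.array([0,0,-1.]);return np.column_stack([x,np.cross(z,x),z])
E
python3 - <<'E'
from h import *
np.set_printoptions(precision=4,suppress=True)
R=ray
print("eye",tri([R("scene",264.9,249.6),R("top",278.75,201)]),onz("top",279,201,.09))
print("ends",onz("top",288.75,165.5,.06),onz("top",271,237,.06))
print("tip",tri([R("scene",338.7,256.5),R("top",189.5,192.5)]),onz("top",189.5,192.5,.19))
print("peg@col top",onz("top",139,196,.19))
# bar edges in top: z=.25 roughly
print("column top corners",[onz("top",u,v,.252) for u,v in[(119,182.5),(131.5,182.5),(131,199),(120,199)]])
print("base corners",[onz("top",u,v,.01) for u,v in[(195.5,188),(196.5,227),(143,229)]])
t=cv2.imread("pics/top0.png");s=cv2.imread("pics/scene0.png")
r=lambda im,x,y,w,h:cv2.resize(im[y:y+h,x:x+w],(400,300),interpolation=cv2.INTER_CUBIC)
a=np.hstack([r(t,380,180,60,45),r(s,170,170,60,45)])
b=np.hstack([r(t,255,185,80,60),r(s,210,235,60,45)])
cv2.imwrite("pics/z2.png",np.clip(np.vstack([a,b])*1.5,0,255).astype(np.uint8))
E
```

```text
eye [ 0.5662 -0.0029  0.0734] [ 0.5603 -0.0018  0.09  ]
ends [ 0.6651 -0.0263  0.06  ] [0.4684 0.0186 0.06  ]
tip [0.5595 0.2155 0.185 ] [0.5596 0.2133 0.19  ]
peg@col top [0.5495 0.3359 0.19  ]
column top corners [array([0.5683, 0.3636, 0.252 ]), array([0.5686, 0.3346, 0.252 ]), array([0.5299, 0.333 , 0.252 ]), array([0.5296, 0.3583, 0.252 ])]
base corners [array([0.6105, 0.2368, 0.01  ]), array([0.4993, 0.2288, 0.01  ]), array([0.4917, 0.3785, 0.01  ])]
```

View pics/z2.png

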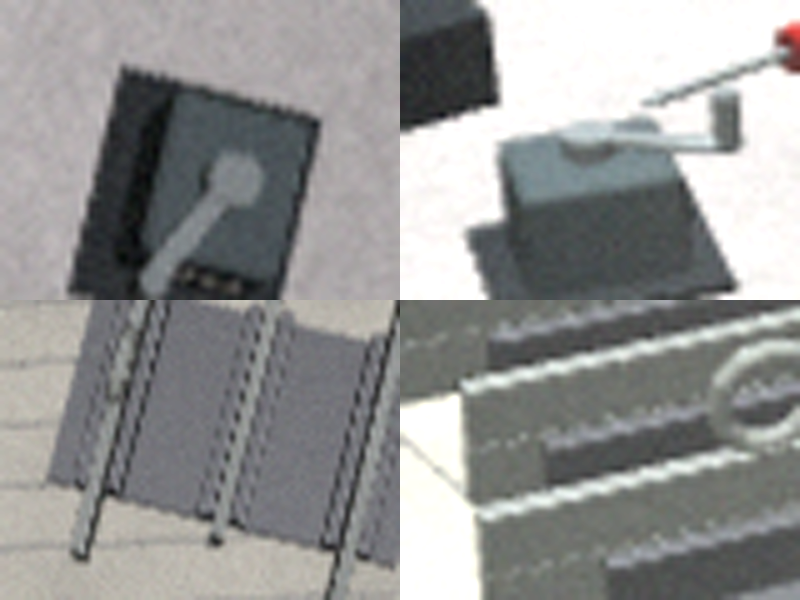

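The gauge ends come out 0.202 m apart and the peg 0.122 m long, both consistent with the given sizes. I'll move above the near grip point and check it close up with the wrist camera.

Run:
```python
from h import *
np.set_printoptions(precision=4,suppress=True)
R=ray
print("post",onz("top",402.5,222.75,.088),tri([R("top",402.5,222.75),R("scene",218.75,183.8)]),"pivot",onz("top",415.5,207,.066))
ctrl.command_gripper(0.45)
ctrl.goto([0.487,0.0145,0.15],down([-.975,.2225]))
P=wpose();np.save("P1.npy",P);im=ctrl.read_camera("wrist");cv2.imwrite("pics/w1.png",im);print(P,ctrl.current_t())
```

```text
post [ 0.5069 -0.3231  0.088 ] [ 0.5077 -0.3243  0.0839] pivot [ 0.5529 -0.3643  0.066 ]
[[ 0.22   -0.9438 -0.2467  0.4186]
 [ 0.9755  0.2126  0.0563  0.0299]
 [-0.0007 -0.253   0.9675  0.3209]
 [ 0.      0.      0.      1.    ]] 3.2333
```

View pics/w1.png

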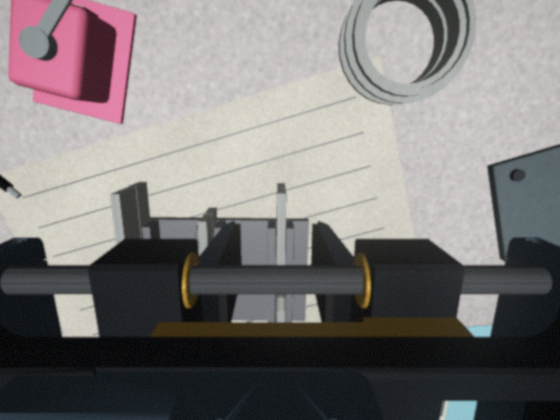

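The near plate end is at about (281,186), and its top edge runs down to (284,318) between the fingers.

Run:
```python
from h import *
np.set_printoptions(precision=4,suppress=True)
P=np.load("P1.npy");im=cv2.imread("pics/w1.png");g=cv2.cvtColor(im,cv2.COLOR_BGR2GRAY)
for v in (200,215,230,243,255,305,312): print(v,g[v,268:298].tolist())
print([onz("wrist",u,v,.06,P) for u,v in((281,185),(281.5,230),(283.5,312))])
```

```text
200 [211, 212, 214, 209, 209, 209, 208, 202, 193, 184, 184, 181, 177, 177, 175, 175, 178, 175, 179, 192, 209, 210, 211, 210, 205, 205, 209, 208, 210, 210]
215 [206, 203, 200, 201, 204, 204, 205, 194, 175, 169, 178, 176, 178, 176, 174, 176, 175, 181, 191, 203, 203, 204, 207, 206, 210, 207, 209, 208, 210, 204]
230 [130, 134, 134, 133, 132, 131, 126, 111, 114, 146, 170, 175, 175, 174, 171, 169, 157, 132, 121, 126, 134, 135, 133, 131, 130, 127, 130, 136, 134, 138]
243 [127, 132, 130, 132, 136, 130, 122, 115, 127, 152, 169, 173, 173, 170, 171, 166, 155, 128, 120, 133, 135, 133, 132, 130, 127, 123, 121, 129, 132, 131]
255 [128, 127, 133, 129, 132, 130, 126, 117, 134, 152, 167, 170, 168, 168, 169, 168, 158, 137, 127, 128, 128, 131, 132, 129, 122, 116, 120, 124, 131, 129]
305 [122, 125, 123, 125, 122, 116, 104, 99, 108, 126, 144, 154, 158, 161, 157, 143, 127, 114, 118, 124, 126, 124, 121, 119, 119, 120, 120, 119, 122, 122]
312 [127, 124, 127, 125, 123, 119, 105, 102, 122, 143, 160, 167, 169, 170, 167, 158, 142, 127, 120, 122, 124, 126, 118, 113, 119, 121, 125, 123, 124, 122]
[array([0.4682, 0.0231, 0.06  ]), array([0.5078, 0.0148, 0.06  ]), array([ 0.5888, -0.0011,  0.06  ])]
```

Run:
```python
from h import *
np.set_printoptions(precision=4,suppress=True)
o=down([-.976,.218]); g=np.array([.4858,.0190])
ctrl.goto([*g,.12],o)
print(ctrl.move_l([*g,.026],vel=.1,contact_N=8),ctrl.current_tool_pos())
f0=ctrl.current_contact_force()
ctrl.command_gripper(0.0)
print("grip",ctrl.current_grip_width()*91,ctrl.current_grasp_force(),np.array(ctrl.current_contact_force())-f0,ctrl.current_tool_pos(),ctrl.current_t())
```

```text
False [0.4862 0.019  0.0265]
grip 7.920356693821218 29.994484707713127 [-0.4227  0.8762  1.9191] [0.4859 0.019  0.0261] 5.1833
```

Run:
```python
from h import *
np.set_printoptions(precision=4,suppress=True)
ctrl.move_l([.4858,.019,.16],vel=.1)
a=np.radians(3.7);gx=np.array([np.cos(a),np.sin(a)]);px=np.array([-np.sin(a),np.cos(a)])
tip=np.array([.5595,.2145]); eye=tip-.05*px; g=eye-.082*gx
ctrl.goto([*g,.134],down(-gx)); ctrl.sleep(.3)
print(ctrl.current_tool_pos(),ctrl.current_contact_force(),ctrl.current_wrist_torque(),ctrl.current_grip_width()*91,ctrl.current_t())
s=ctrl.read_camera("scene");t=ctrl.read_camera("top")
cv2.imwrite("pics/s2.png",s);cv2.imwrite("pics/t2.png",t)
r=lambda im,x,y,w,h,W,H:cv2.resize(im[y:y+h,x:x+w],(W,H),interpolation=cv2.INTER_CUBIC)
o=np.hstack([r(s,270,195,120,160,450,600),r(t,170,150,70,120,350,600)])
cv2.imwrite("pics/z3.png",np.clip(o*1.4,0,255).astype(np.uint8))
```

```text
[0.4811 0.1586 0.1341] [-0.4731 -0.6149 -1.6768] [0.0539 0.15   0.0484] 7.973375377502829 7.6
```

View pics/z3.png

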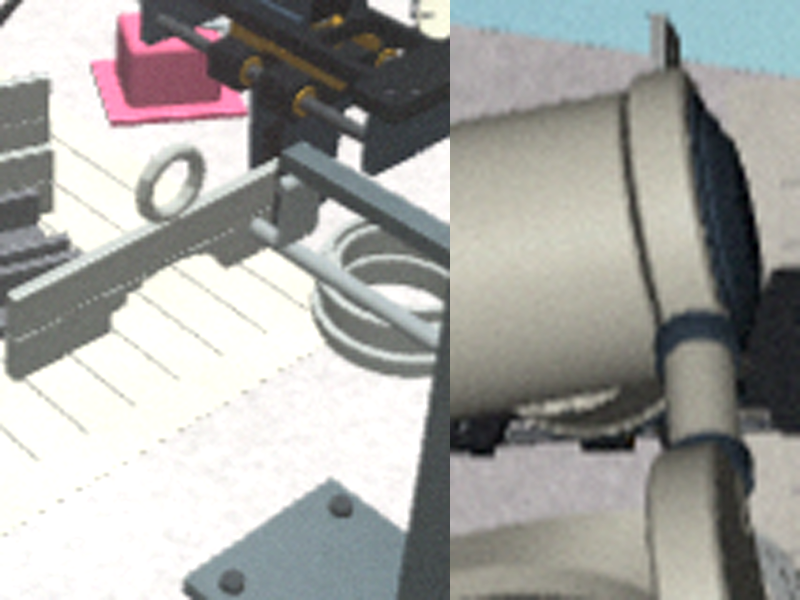

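The eye centre is at about (315.6,243.8) in scene and the peg tip at (339,255.8). The arm hides the stand in the top view, so I'll check the arm's clearance over the column in the full scene image and do the numbers.

Run:
```python
from h import *
np.set_printoptions(precision=4,suppress=True)
def proj(X):
    p=ctrl.camera_params("scene");c=np.linalg.inv(np.array(p["pose"]))@np.append(X,1);return np.array([p["cx"]+p["fx"]*c[0]/-c[2],p["cy"]-p["fy"]*c[1]/-c[2]])
a=np.radians(3.7);gx=np.array([np.cos(a),np.sin(a),0]);px=np.array([-np.sin(a),np.cos(a),0])
T=onz("scene",339.07,255.8,.19);print("tip scene",T)
g=np.array(ctrl.current_tool_pos());e=g+.082*gx+[0,0,.054]
print("eye nominal",e,"proj",proj(e),"desired proj",proj(T-.05*px-[0,0,.003]))
print("eye meas on plane z", onz("scene",315.6,243.8,e[2]))
# plate ends top corners predicted
for s in(-.1,.1): print(proj(e+s*gx-[0,0,.02]),proj(e+s*gx-[0,0,.07]))
print("peg root",proj(T+.121*px),"eye at seat",proj(T+.076*px))
print(ctrl.current_q(),[ctrl.ik(list(g+px*.126),down(-gx[:2]))])
```

```text
tip scene [0.5613 0.2202 0.19  ]
eye nominal [0.5629 0.1641 0.1881] proj [317.9001 242.0193] desired proj [319.3657 244.4031]
eye meas on plane z [0.57   0.1661 0.1881]
[354.2716 232.2595] [352.0895 252.7052]
[275.5077 271.9533] [275.5232 293.8306]
peg root [394.0348 291.4926] eye at seat [372.22   277.3266]
[ 11.514   24.7049  99.1402  -0.0025  56.1465 -82.1275] [array([ 24.8346,  27.8115,  92.9032,  -0.    ,  59.2853, -68.8654])]
```

View pics/s2.png

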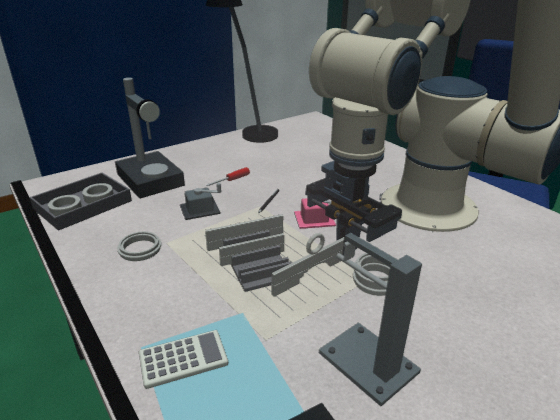

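The arm clears the column. In the scene view the eye sits about 2 mm low of the target and about 55 mm short of the tip. I'll raise it 2.5 mm and thread the eye on, with a contact stop.

Run:
```python
from h import *
np.set_printoptions(precision=4,suppress=True)
a=np.radians(3.7);px=np.array([-np.sin(a),np.cos(a),0])
g=np.array(ctrl.current_tool_pos())+[0,0,.0025]
ctrl.move_l(list(g),vel=.05)
print(ctrl.move_l(list(g+.068*px),vel=.06,contact_N=4),ctrl.current_tool_pos()-g,ctrl.current_contact_force(),ctrl.current_t())
s=ctrl.read_camera("scene");cv2.imwrite("pics/s3.png",s)
o=cv2.resize(s[215:305,305:425],(800,600),interpolation=cv2.INTER_CUBIC)
cv2.imwrite("pics/z4.png",np.clip(o*1.4,0,255).astype(np.uint8))
```

```text
False [-0.0043  0.0676  0.    ] [ 0.3054 -0.6718 -1.5647] 9.2333
```

View pics/z4.png

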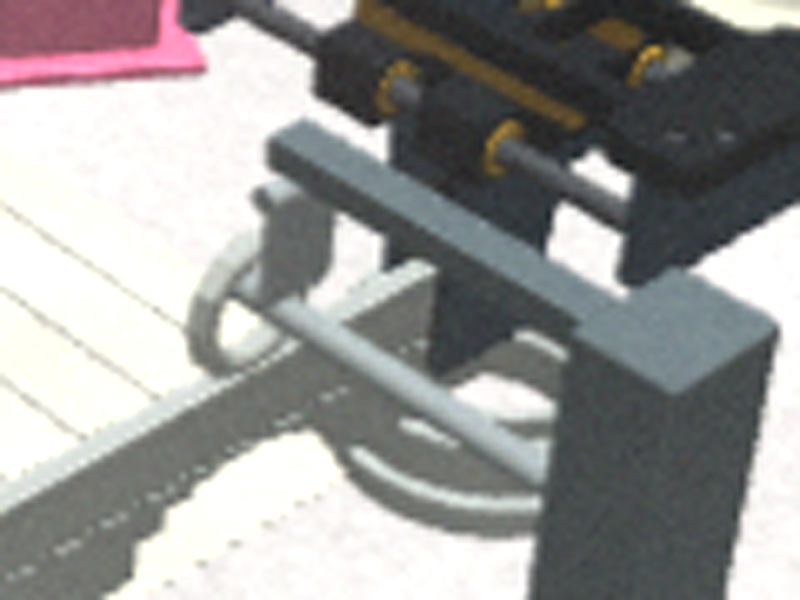

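The peg tip at (237,283) in the zoom lies inside the eye, whose centre is at about (249,298). So the eye is threaded about 6 mm and sits roughly 2 mm low, as intended. I'll push through the flap to the seat and then lower.

Run:
```python
from h import *
np.set_printoptions(precision=4,suppress=True)
a=np.radians(3.7);px=np.array([-np.sin(a),np.cos(a),0])
g=np.array(ctrl.current_tool_pos())
print(ctrl.move_l(list(g+.070*px),vel=.05,contact_N=12),ctrl.current_tool_pos()-g,ctrl.current_contact_force(),ctrl.current_t())
g=np.array(ctrl.current_tool_pos())
print(ctrl.move_l(list(g-[0,0,.009]),vel=.02,contact_N=1.5),ctrl.current_tool_pos()-g,ctrl.current_contact_force(),ctrl.current_t())
s=ctrl.read_camera("scene");cv2.imwrite("pics/s4.png",s)
o=cv2.resize(s[215:305,305:425],(800,600),interpolation=cv2.INTER_CUBIC)
cv2.imwrite("pics/z5.png",np.clip(o*1.4,0,255).astype(np.uint8))
```

```text
False [-0.0045  0.0696  0.    ] [-0.4523 -0.0551 -1.9522] 10.825
True [-0.0005 -0.0002 -0.0081] [-2.2398  0.1906  0.8621] 11.2333
```

View pics/z5.png

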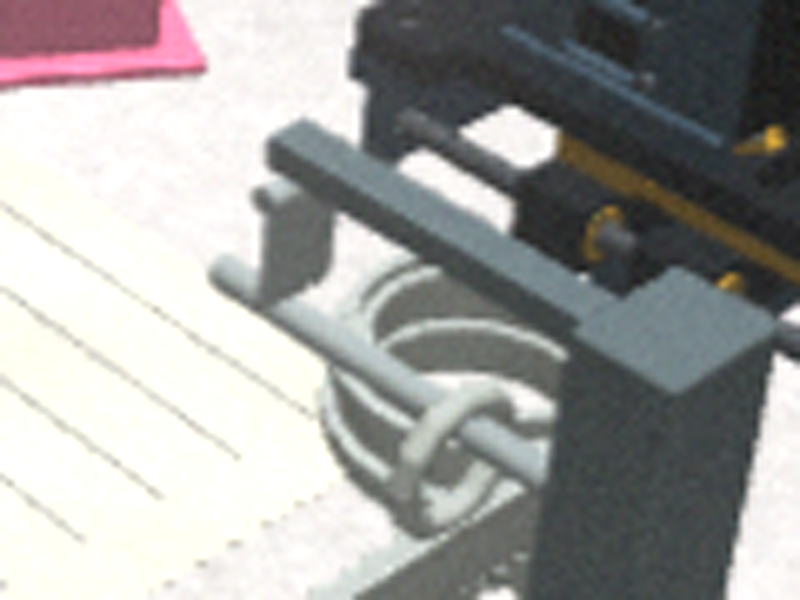

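The eye hangs on the peg at about (455,430) in the zoom, and the flap at (295,240) has closed behind it. I'll release and rise, then check.

Run:
```python
from h import *
np.set_printoptions(precision=4,suppress=True)
ctrl.command_gripper(0.4)
ctrl.sleep(.5)
g=np.array(ctrl.current_tool_pos())
print(ctrl.move_l(list(g+[0,0,.06]),vel=.05,contact_N=4),ctrl.current_contact_force())
ctrl.move_l(list(g+[0,0,.17]),vel=.12)
print(ctrl.current_tool_pos(),ctrl.current_t())
ctrl.command_gripper(0.0)
# above counter, tool offset to look at it
ctrl.goto([.46,-.33,.22],down([-1,0]))
P=wpose();np.save("P2.npy",P);w=ctrl.read_camera("wrist");s=ctrl.read_camera("scene")
cv2.imwrite("pics/w2.png",w);cv2.imwrite("pics/s5.png",s)
o=np.hstack([cv2.resize(w,(400,300)),cv2.resize(s[205:325,265:425],(400,300),interpolation=cv2.INTER_CUBIC)])
cv2.imwrite("pics/z6.png",np.clip(o*1.4,0,255).astype(np.uint8));print(ctrl.current_t())
```

```text
False [ 0.6795 -0.6844  0.3118]
[0.4715 0.2956 0.298 ] 14.8167
17.85
```

View pics/z6.png

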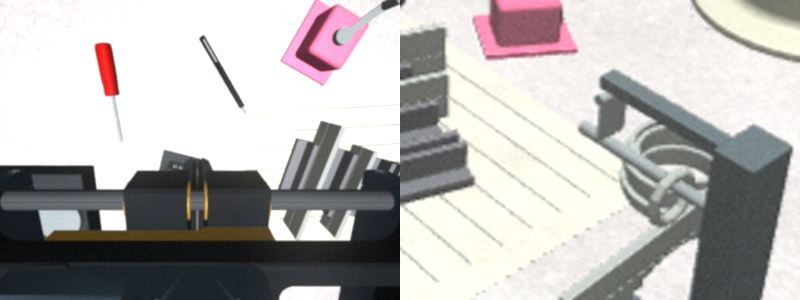

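The gauge hangs free with the flap closed. The post-to-pivot distance measures 61 mm, which matches the given 60 mm. Now I'll push the lever.

Run:
```python
from h import *
np.set_printoptions(precision=4,suppress=True)
pv=np.array([.5529,-.3643]);th=np.radians(163.9)
m=np.array([np.cos(th),np.sin(th)]);s=np.array([-np.sin(th),np.cos(th)])
P=lambda t,z:[*(pv+.06*m+t*s),z]
ctrl.goto(P(-.062,.15),down(m))
print(ctrl.move_l(P(-.062,.070),vel=.1,contact_N=5),ctrl.current_tool_pos(),ctrl.current_contact_force())
c=ctrl.move_l(P(.022,.070),vel=.05,contact_N=9)
ctrl.sleep(.2)
d=np.array(ctrl.current_tool_pos())[:2]-pv
print(c,"t reached",d@s,ctrl.current_contact_force(),ctrl.current_t())
t=ctrl.read_camera("top");w=ctrl.read_camera("scene")
o=np.hstack([cv2.resize(t[180:240,380:460],(400,300),interpolation=cv2.INTER_CUBIC),cv2.resize(w[160:220,170:250],(400,300),interpolation=cv2.INTER_CUBIC)])
cv2.imwrite("pics/z7.png",np.clip(o*1.4,0,255).astype(np.uint8))
```

```text
False [ 0.5127 -0.2884  0.0706] [-0.2524 -0.036   0.5777]
True t reached 0.00891433283914074 [3.2869 5.9672 4.1089] 20.7667
```

View pics/z7.png

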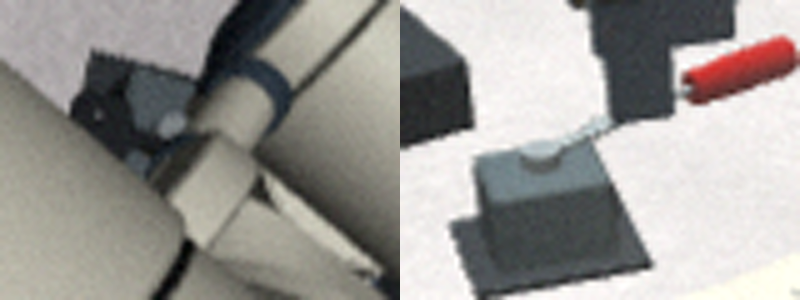

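The lever has swung round and points to about (610,120). The finger travel was 8.9 mm against an expected 6.6 mm, and the force is well above the spring force, which suggests the stop. I'll nudge it a little more to confirm, then let it return.

Run:
```python
from h import *
np.set_printoptions(precision=4,suppress=True)
pv=np.array([.5529,-.3643]);th=np.radians(163.9)
m=np.array([np.cos(th),np.sin(th)]);s=np.array([-np.sin(th),np.cos(th)])
P=lambda t,z:[*(pv+.06*m+t*s),z]
c=ctrl.move_l(P(.022,.070),vel=.03,contact_N=8); ctrl.sleep(.2)
print(c,(np.array(ctrl.current_tool_pos())[:2]-pv)@s,ctrl.current_contact_force())
ctrl.move_l(P(-.065,.070),vel=.08); print(ctrl.current_contact_force())
ctrl.move_l(P(-.065,.20),vel=.15)
ctrl.goto([.35,.05,.3],down([-1,0])); ctrl.sleep(.5)
t=ctrl.read_camera("top");w=ctrl.read_camera("scene")
z=lambda im,x,y,a,b:cv2.resize(im[y:y+b,x:x+a],(400,300),interpolation=cv2.INTER_CUBIC)
o=np.vstack([np.hstack([z(t,380,180,80,60),z(w,170,160,80,60)]),np.hstack([z(t,110,140,120,90),z(w,250,200,180,135)])])
cv2.imwrite("pics/z8.png",np.clip(o*1.4,0,255).astype(np.uint8));print(ctrl.current_t())
```

```text
True 0.008928876149028053 [4.0058 6.4018 6.8386]
[ 0.0454 -0.1108  0.1459]
25.4083
```

View pics/z8.png

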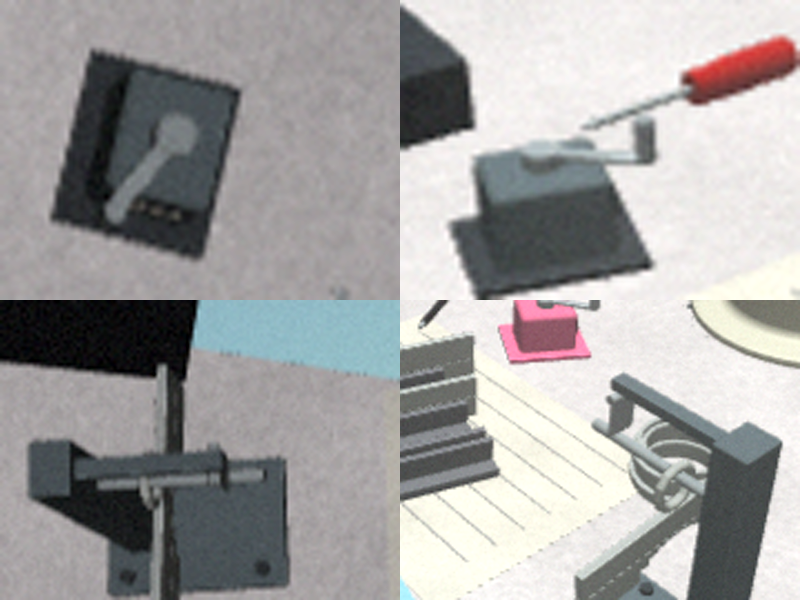

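Run:
```python
from h import *
def proj(X):
    p=ctrl.camera_params("scene");c=np.linalg.inv(np.array(p["pose"]))@np.append(X,1);return np.array([p["cx"]+p["fx"]*c[0]/-c[2],p["cy"]-p["fy"]*c[1]/-c[2]])
pv=np.array([.5529,-.3643,.062])
for l in(0,.6,.7,.8,.9):
    a=np.radians(138.1)+l; d=(proj(pv+.06*np.array([np.cos(a),np.sin(a),0]))-proj(pv))*5; print(l,d,np.degrees(np.arctan2(d[1],d[0])))
```

```text
0 [104.99615282   6.12484465] 3.338508103694379
0.6 [100.36528711 -22.95368962] -12.882082742517522
0.7 [ 96.04534709 -27.15485138] -15.787161890132763
0.8 [ 90.81767602 -31.06409716] -18.883202499949036
0.9 [ 84.73915063 -34.64799412] -22.238584343706187
```

The observed lever direction at the end of the push, about -24°, matches 0.9 rad, so the stop was reached. The lever is home again, the gauge hangs free with the flap closed, and the other gauges and rings look unmoved.

```bash
python3 -c "
from bench import ctrl
print(ctrl.sign_off())"
```

```text
the job is handed in; nothing more can be done
None
```

The arch gauge hangs free by its eye on the peg with the flap closed behind it, the counter lever went to its stop and sprang back home, and the job is handed in at about 25 s of the 56 s allowed; no verdict was returned.

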